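Cull the bad jar lids through the sorting tray's gate

TASK

Two of the five jar lids on the steel sorting tray are no good: one has a piece broken out of its edge and one is undersized. Slide the tray's gate fully open, slide those two lids along the deck and out over the spout so that they drop into the basket, leaving the three sound lids on the tray, then slide the gate fully shut. Keep the lids down on the tray (do not lift them), and leave the glass jars alone.

Things in the scene. Friction and masses are not known exactly. Their poses are not given: they have to be found in the camera images.
- tray: Fixed steel sorting tray on legs. Origin: on the counter under its middle. Flat deck 300 x 300 mm (local x, y -150 to +150 mm), 100 mm above the counter; rim 22 mm high, 3 mm thick. Outlet 112 mm wide in the middle of the +y rim; beyond it the deck runs on level as a spout lip to y = +190 mm over the basket, with cheeks 18 mm high at x = +/-57.5 mm.
- gate (a joint): Upright sliding gate across the outlet, a steel plate 122 mm wide just outside the +y rim, rising 31 mm above the deck. Slides along the tray's x. Value in m: 0 = shut, 0.125 = fully open (towards the tray's +x). Moves with about 2 N, stays where it is left; may start up to 20 mm ajar.
- gate_knob (a point): Middle of the gate's upright black knob, a round post 18 mm in diameter standing on the middle of the gate, from 31 mm to 77 mm above the deck; this point is 54 mm above the deck. Moves with the gate. With the gate shut it is at tray x = 0, y = +155.5 mm.
- basket: Green perforated plastic basket standing on the counter under the spout, 220 (x) x 240 (y) x 65 mm high, walls 4 mm, open top, loose, 450 g. Origin: centre of its underside; sides parallel to the tray's within 3 degrees.
- lid_chipped: White plastic jar lid lying inside up like a dish: 84 mm outside diameter, 24 mm high; 6 mm skirt round a 3 mm floor with tan liner (inside 72 mm across, 21 mm deep). ODD: a piece is broken out of skirt and floor, a gap of 45 degrees (33 mm at the edge) in to 24 mm from the centre, its middle on local +x. Origin: centre of underside, z up. 30 to 65 g, slides on the steel.
- lid_small: White plastic jar lid lying inside up like a dish: 66 mm outside diameter, 24 mm high; 6 mm skirt round a 3 mm floor with tan liner (inside 54 mm across, 21 mm deep). ODD: undersized, the others are 84 mm. Origin: centre of underside, z up. 30 to 65 g, slides on the steel.
- lid_a: White plastic jar lid lying inside up like a dish: 84 mm outside diameter, 24 mm high; 6 mm skirt round a 3 mm floor with tan liner (inside 72 mm across, 21 mm deep). Sound, full size; stays on the tray. Origin: centre of underside, z up. 30 to 65 g, slides on the steel.
- lid_b: White plastic jar lid lying inside up like a dish: 84 mm outside diameter, 24 mm high; 6 mm skirt round a 3 mm floor with tan liner (inside 72 mm across, 21 mm deep). Sound, full size; stays on the tray. Origin: centre of underside, z up. 30 to 65 g, slides on the steel.
- lid_c: White plastic jar lid lying inside up like a dish: 84 mm outside diameter, 24 mm high; 6 mm skirt round a 3 mm floor with tan liner (inside 72 mm across, 21 mm deep). Sound, full size; stays on the tray. Origin: centre of underside, z up. 30 to 65 g, slides on the steel.
- jar_square: Bystander: closed square glass jar with white lid, 85 x 85 x 130 mm, on the counter to the right of the tray. Origin: centre of its underside.
- jar_round: Bystander: closed round glass jar with white lid, 62 mm diameter, 100 mm high, on the counter left of the basket. Origin: centre of its underside.
- jar_tall: Bystander: closed square glass jar with white lid, 75 x 75 x 150 mm, on the counter left of the basket. Origin: centre of its underside.

How it is judged (in metres and radians):
On the way, in this order (a step that is already met when the one before it is completed fails the run):
1. the gate is slid open (at least 110 mm) (value of joint gate above 0.11 m), for 0.1 s.
2. one of the two odd lids has dropped into the basket (((x of lid_chipped in the frame of basket between -0.105 and 0.105 m and y of lid_chipped in the frame of basket between -0.115 and 0.115 m and z of lid_chipped in the frame of basket between -0.005 and 0.065 m and linear speed of lid_chipped below 0.05 m/s) or (x of lid_small in the frame of basket between -0.105 and 0.105 m and y of lid_small in the frame of basket between -0.115 and 0.115 m and z of lid_small in the frame of basket between -0.005 and 0.065 m and linear speed of lid_small below 0.05 m/s))), for 0.1 s.
3. both odd lids lie in the basket (x of lid_chipped in the frame of basket between -0.105 and 0.105 m and y of lid_chipped in the frame of basket between -0.115 and 0.115 m and z of lid_chipped in the frame of basket between -0.005 and 0.065 m and linear speed of each of lid_chipped, lid_small below 0.05 m/s and x of lid_small in the frame of basket between -0.105 and 0.105 m and y of lid_small in the frame of basket between -0.115 and 0.115 m and z of lid_small in the frame of basket between -0.005 and 0.065 m), for 0.1 s.
4. the gate is slid shut (within 8 mm) (value of joint gate below 0.008 m), for 0.1 s.
At the end, for the whole second after the job is handed in: The chipped and the undersized lid lie at rest inside the basket, their centres within its walls and below its rim; the basket stands upright on the counter; the three sound lids lie flat and at rest on the tray's deck (anywhere on it); the gate is shut to within 8 mm (all of step 3 and x of lid_a in the frame of tray between -0.15 and 0.15 m and y of lid_a in the frame of tray between -0.15 and 0.15 m and z of lid_a in the frame of tray between 0.095 and 0.106 m and angle between each of lid_a, lid_b, lid_c's own z axis and vertical below 0.1 rad and linear speed of each of lid_a, lid_b, lid_c below 0.02 m/s and x of lid_b in the frame of tray between -0.15 and 0.15 m and y of lid_b in the frame of tray between -0.15 and 0.15 m and z of lid_b in the frame of tray between 0.095 and 0.106 m and x of lid_c in the frame of tray between -0.15 and 0.15 m and y of lid_c in the frame of tray between -0.15 and 0.15 m and z of lid_c in the frame of tray between 0.095 and 0.106 m and value of joint gate below 0.008 m and angle between basket's own z axis and vertical below 0.05 rad and height (world z) of basket below 0.006 m); the robot touches nothing.
It fails at once if a lid is lifted: its underside's centre rises more than 30 mm above the deck (height (world z) of any of lid_chipped, lid_small, lid_a, lid_b, lid_c above 0.13 m).
It fails at once if a sound lid leaves the tray (height (world z) of any of lid_a, lid_b, lid_c below 0.08 m).
It fails at once if a glass jar is moved more than 20 mm or tipped (distance of any of jar_square, jar_round, jar_tall from where it was at the start of the episode above 0.02 m or angle between any of jar_square, jar_round, jar_tall's own z axis and vertical above 0.2 rad).
It also fails if it takes over 67 s, if anything falls off the work surface, if the arm or the gripper's body presses on something with over 40 N, if the wrist force passes 120 N, or if a joint passes its speed limit or range.

ROBOT

A 6-joint arm with a two-finger parallel gripper is mounted at the origin on the work surface. World frame = base frame: x ahead of the robot, y to its left, z up, the work surface at z = 0. Lengths are in mm, angles in rad, forces in N, time in s.
With the tool pointing down it reaches from about 350 to 875 mm from the base axis. Payload 4.2 kg.
Tool frame: the origin (TCP) lies midway between the tips of the shut fingers; the grasp point (between the pads) lies 19 mm behind it; z points along the fingers, y is the line along which they close (so a half turn about z gives the same grasp; the last joint's range is limited). The gripper opens to 85 mm and grips with 20 to 120 N. Pads are 22 mm wide; open, the fingers measure 114 mm over their backs; the gripper's body (76 mm by 85 mm) begins 54 mm behind the grasp point. The pads swing forward as they close: fully open they stand 13 mm farther back than shut.
Start: joints at [-0.935, 0.385, 0.008, 0, -1.194, -0.259], TCP at [229.98, -581.127, 231.312] pointing down, gripper open.
Joint ranges: [-3.14, 3.14], [-1.21, 2.06], [-1.07, 1.41], [-3.16, 2.05], [-2.99, -0.16], [-3.1, 3.1]. Speed limits (rad/s): [2.79, 2.79, 3.14, 3.14, 3.14, 3.14].

INTERFACE

Orientations are given as a rotation vector (axis times angle).
In Python, from rig import robot gives the robot as it stands. The module is installed in compiled form; this text tells all that it offers.
- The arm moves only by the tool carry_out, never from a script. Its argument "plan" is a list of rows, each a list of 3 entries, a list of its own where there are three numbers: the finger opening in mm, from 0 to 85.4, then the shift along the tool's x, y, z in units of 25 mm (1.0 is 25 mm), then the turn, a rotation vector about the tool's x, y, z in units of 0.12 rad (1.0 is 0.12 rad). In form: [[grip, [x, y, z], [rx, ry, rz]], ...]. A call has 1 to 8 rows; each row shifts and turns the commanded pose from where the row before left it, along the tool's axes as they then stand; what a row does not reach is not made up. A row lasts 1/12 s, in which the tool goes at most 41.7 mm and 7.16 degrees, less where a joint would pass 70% of its speed; a pose out of reach is approached as far as the arm can. A call with a number of a shift or a turn outside -1 to 1 is refused whole. A call with a gripper value outside its range is refused whole. The fingers move at their own pace and stop on an object; "squeeze" is the grip in N (left out, the last holds). Time passes only in rows, so rows that do not move let the fingers close. It gives the time, the measured TCP pose, the force, the opening and the grip force at its end, in the units of the state.
- robot.observe(): the state, without advancing time (a new reading comes with each control period).
- robot.read_camera(name): name is "side" or "top"; returns a dict with "pixels" (480x640x3 uint8, blue, green, red), "fovy" (degrees; the focal length in pixels is half the picture's height over the tangent of half this angle, whatever the lens; pixels are square), "cx", "cy" (the principal point, pixels), "k1" (the pictures are not rectified: a ray, as slopes to the right and down, at radius r is drawn at 1 + k1 r^2 times it, then the intrinsics apply), "pose" (4x4, takes a point from camera to world coordinates). Camera axes: x right, y down, z forward; pixel columns grow to the right and rows downward; lengths in mm; the calibration is good to about 2 mm. A picture is of the moment at which its call begins. There is no depth.
- robot.finish_job(): hands the job in; it is judged then, once.
Trained networks look in the newest picture that a camera, given by its name, has taken for a name from the list of things; names that differ only in an ending like _2 or _b are one class to them, and where a whole thing is asked for, a point or a joint stands for the part that bears it (a point fixed in the world has none). Each returns a list of dicts, best first, with "score" (0 to 1); they miss things now and then, are a little off and sometimes report something else, mostly with a low value. They report only what shows in the picture. A call takes as long as a camera call.
- robot.masks_of(camera, target): "mask" (480x640 bool, what is visible of it).
- robot.spot_point(camera, target): "point" ([x, y, z] in mm, in world coordinates, good to about 4 mm: a listed point, or the origin of a listed thing).
The state is a dict: "clock": time; "joint_positions": joint angles; "qvel": joint speeds; "joint_efforts": joint torques, N m; "tool_pos": TCP position; "ee_rot": TCP orientation; "force": force on the tool from outside, world axes, zero at the start; "torque": the same for the moment, N m; "finger_gap": finger opening in mm; "grip_force": force on a finger pad.
Only numpy, scipy, OpenCV 4.12 (cv2) and the standard library are available. Lean on these libraries where they do the work, as an engineer would, in place of code of your own. Each camera call takes 0.05 s, during which the arm holds its last target. There are 200 camera calls.

## Working session

There is one attempt and no reset: what is moved stays moved. The work goes in short steps, Python scripts to look and compute and a tool call to move; the robot and the scene stay as the last step left them, time stands still between calls to the robot, and variables do not carry over. Pictures are saved under pics/ and viewed, at most 10 in all, crops included, and the job is handed in when it is done.

Besides the shell and the picture viewer there is one more tool, called after "Emit:" as name([rows], argument=value, ...), one row to a line, values as JSON. carry_out: Moves the arm, as the interface text tells. Its arguments: {"type":"object","properties":{"plan":{"type":"array","items":{"type":"array"}},"squeeze":{"type":"number"}},"required":["plan"]}

```bash
mkdir -p pics; cat > h.py <<'E'
import numpy as np,cv2
from rig import robot
def proj(c,P):
    P=np.atleast_2d(P).astype(float);T=np.linalg.inv(c["pose"]);q=P@T[:3,:3].T+T[:3,3]
    s=q[:,:2]/q[:,2:];r2=(s**2).sum(1,keepdims=True);f=240/np.tan(np.radians(c["fovy"])/2)
    return s*(1+c["k1"]*r2)*f+[c["cx"],c["cy"]]
def unproj(c,px,z):
    px=np.atleast_2d(px).astype(float);f=240/np.tan(np.radians(c["fovy"])/2)
    d=(px-[c["cx"],c["cy"]])/f;s=d.copy()
    for _ in range(20): s=d/(1+c["k1"]*(s**2).sum(1,keepdims=True))
    R=c["pose"][:3,:3];o=c["pose"][:3,3];v=np.c_[s,np.ones(len(s))]@R.T
    return o+v*((z-o[2])/v[:,2])[:,None]
E
python3 - <<'E'
from h import *
np.set_printoptions(precision=1,suppress=True)
for n in("top","side"):
    c=robot.read_camera(n);cv2.imwrite(f"pics/{n}0.png",c["pixels"]);print(n,c["fovy"],c["k1"],c["pose"].tolist())
    for t in("tray","gate_knob","basket","lid_chipped","lid_small","lid_a","jar_square","jar_round","jar_tall"):
        print(t,[(np.round(d["point"]),round(d["score"],2)) for d in robot.spot_point(n,t)][:5])
s=robot.observe();print(s["clock"],s["tool_pos"],s["ee_rot"])
E
```

```text
top 44.10868113755902 -0.13002285252352583 [[-0.025852262577160515, -0.9934445364635439, 0.11135355176363079, 371.69459345816836], [-0.9995651950659635, 0.024108706373411292, -0.016976191850433697, 27.292988280829906], [0.014180314960664443, -0.11174400765917919, -0.9936358464849594, 1643.2956322735622], [0.0, 0.0, 0.0, 1.0]]
tray [(array([ 538., -131.,   -2.]), 0.67)]
gate_knob [(array([535.,  24., 153.]), 0.5)]
basket [(array([535., 162.,   1.]), 0.95)]
lid_chipped [(array([ 545., -234.,  102.]), 0.67)]
lid_small [(array([444., -79.,  99.]), 0.95)]
lid_a [(array([ 646., -174.,   98.]), 0.88), (array([630., -70.,  97.]), 0.76), (array([ 454., -177.,  100.]), 0.63)]
jar_square [(array([ 548., -423.,    0.]), 0.73)]
jar_round [(array([444., 447.,   4.]), 0.7)]
jar_tall [(array([597., 456.,  -0.]), 0.62)]
side 50.78800995088407 -0.13623336578121273 [[-0.7521770144662815, -0.47071420193276375, 0.46114843489639273, -1.16777735947464], [-0.6589467399446647, 0.5419101230517008, -0.5216537284927509, 646.6106303306318], [-0.0043511866070874965, -0.696248201888444, -0.7177879272753328, 978.5784680038224], [0.0, 0.0, 0.0, 1.0]]
tray [(array([ 539., -130.,   -1.]), 0.97)]
gate_knob [(array([ 450., -172.,   98.]), 0.68), (array([538.,  29., 155.]), 0.58)]
basket [(array([535., 160.,  -3.]), 0.84)]
lid_chipped [(array([ 545., -236.,  101.]), 0.65)]
lid_small [(array([446., -69., 100.]), 0.83)]
lid_a [(array([ 448., -172.,  100.]), 0.76), (array([629., -68., 100.]), 0.7), (array([ 641., -177.,  100.]), 0.62)]
jar_square [(array([ 547., -429.,   -1.]), 0.64), (array([535., 159.,  -1.]), 0.55)]
jar_round [(array([ 540., -127.,    0.]), 0.64)]
jar_tall [(array([596., 460.,  -2.]), 0.92)]
1.0 [ 230.  -581.1  231.3] [ 0.6 -3.1 -0. ]
```

View pics/top0.png

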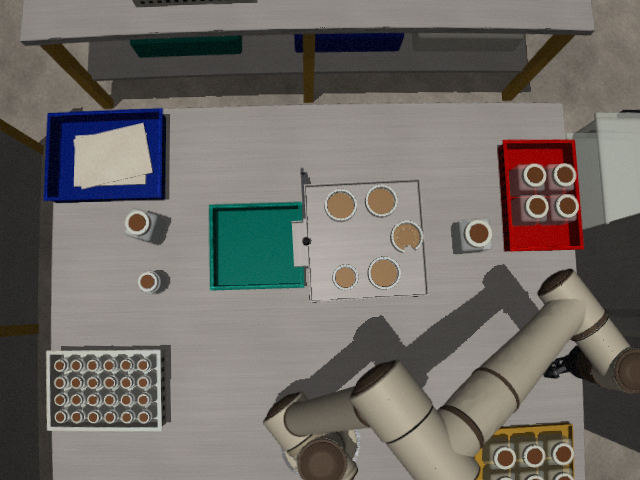

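View pics/side0.png

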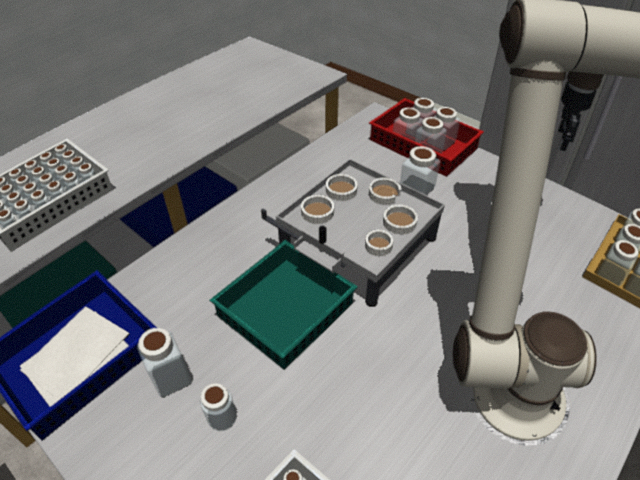

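The top view shows the tray with its corners near (305,187), (417,181), (426,293) and (313,301). The knob is at (307,241), the chipped lid at (406,236) with its gap facing down, the small lid at (345,276), and the basket on the left. The side view agrees. Next I'll refine the lid positions and the tray yaw.

```bash
python3 - <<'E'
from h import *
np.set_printoptions(precision=1,suppress=True)
c=robot.read_camera("top")
for t in("lid_chipped","lid_small","lid_a"):
    for d in robot.masks_of("top",t):
        if d["score"]<.4: continue
        k=max(cv2.findContours(d["mask"].astype(np.uint8),0,1)[0],key=cv2.contourArea)
        P=unproj(c,k[:,0].astype(float),120)[:,:2].astype(np.float32);o,r=cv2.minEnclosingCircle(P)
        print(t,round(d["score"],2),np.array(o),r)
for n in("top","side"):
    c=robot.read_camera(n)
    m=robot.masks_of(n,"tray")[0]["mask"]
    if n=="top":
        k=max(cv2.findContours(m.astype(np.uint8),0,1)[0],key=cv2.contourArea);print("tray",unproj(c,cv2.boxPoints(cv2.minAreaRect(k)),122)[:,:2].tolist())
        print(unproj(c,[(305,187),(417,181),(426,293),(313,301)],122)); print("knobtop",unproj(c,[307,241],177))
im=robot.read_camera("top")["pixels"][150:320,190:440]
cv2.imwrite("pics/crop1.png",cv2.resize(im,(750,510),interpolation=2))
R=cv2.Rodrigues(np.array(robot.observe()["ee_rot"]))[0];print(R)
E
```

```text
lid_chipped 0.69 [ 545.7 -238. ] 43.7908821105957
lid_small 0.85 [444.2 -74.9] 35.49671173095703
lid_a 0.83 [632.4 -66.5] 45.612571716308594
lid_a 0.67 [ 642.9 -174.8] 43.45209884643555
lid_a 0.62 [ 452.9 -175.6] 43.86808776855469
tray [[731.4713721624398, 66.07966050198606], [742.8602899878288, -287.0681316414553], [388.4564527182884, -288.37948146607084], [380.4922840591335, 55.743734000661746]]
[[ 681.4   22.8  122. ]
 [ 691.3 -272.4  122. ]
 [ 397.  -282.5  122. ]
 [ 384.6    9.5  122. ]]
knobtop [[533.3  21.3 177. ]]
[[-0.9 -0.4 -0. ]
 [-0.4  0.9  0. ]
 [ 0.   0.  -1. ]]
```

View pics/crop1.png

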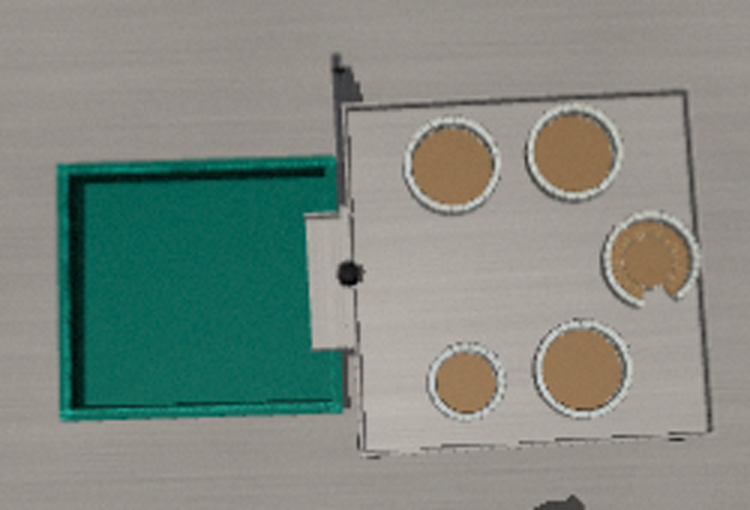

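The gate is nearly shut, with the knob at tray x ≈ 0. The tray centre is about (538.6, -130.7) with a yaw of about 0.039 rad. I'll align the tool with the tray first.

```bash
cat >> h.py <<'E'
YAW=.039;C=np.array([538.6,-130.7]);RT=np.array([[np.cos(YAW),-np.sin(YAW)],[np.sin(YAW),np.cos(YAW)]])
def totray(p): return (np.asarray(p)[...,:2]-C)@RT
def st(target=None):
    s=robot.observe();p=s["tool_pos"];R=cv2.Rodrigues(np.array(s["ee_rot"],float))[0]
    D=np.array([[np.cos(YAW+np.pi),-np.sin(YAW+np.pi),0],[np.sin(YAW+np.pi),np.cos(YAW+np.pi),0],[0,0,1]])@np.diag([1,-1,-1])
    print("t",round(s["clock"],2),"tray",totray(p).round(1),"z",round(p[2],1),"F",np.round(s["force"],1),"turn/0.12",(cv2.Rodrigues(R.T@D)[0].ravel()/.12).round(2))
    if target is not None:
        w=np.r_[C+RT@np.array(target[:2]),target[2]];print("tool units",(R.T@(w-p)/25).round(2))
E
python3 - <<'E'
from h import *
st([-40,155.5,231])
for n,w in dict(chip=(545.5,-236.5),small=(444.7,-74.5),fr=(631,-68),br=(643,-175),bl=(451,-175),basket=(535,161)).items(): print(n,totray(w).round(1))
E
```

```text
t 1.45 tray [-325.9 -438. ] z 231.3 F [-1.1 -0.  -0.1] turn/0.12 [ 0.   -0.    2.82]
tool units [-1.866e+01  1.861e+01  1.000e-02]
chip [   2.8 -106. ]
small [-91.6  59.8]
fr [94.8 59. ]
br [102.6 -48.3]
bl [-89.3 -40.9]
basket [  7.8 291.6]
```

Emit:
carry_out([
  [0,[0,0,0],[0,0,0.94]],
  [0,[0,0,0],[0,0,0.94]],
  [0,[0,0,0],[0,0,0.94]],
  [0,[-0.5,1,0],[0,0,0]],
  [0,[-0.5,1,0],[0,0,0]],
  [0,[-0.5,1,0],[0,0,0]],
  [0,[-0.5,1,0],[0,0,0]],
  [0,[-0.5,1,0],[0,0,0]],
])

```text
clock: 2.12
tool_pos: [287.9, -452.7, 231.4]
ee_rot: [-0.06, 3.141, -0.0]
force: [1.2, 0.1, 0.0]
finger_gap: -0.3
grip_force: 0.0
```

Emit:
carry_out([
  [0,[-0.5,1,0],[0,0,0]],
  [0,[-0.5,1,0],[0,0,0]],
  [0,[-0.5,1,0],[0,0,0]],
  [0,[-0.5,1,0],[0,0,0]],
  [0,[-0.5,1,0],[0,0,0]],
  [0,[-0.5,1,0],[0,0,0]],
  [0,[-0.5,1,0],[0,0,0]],
  [0,[-0.5,1,0],[0,0,0]],
])

```text
clock: 2.78
tool_pos: [380.3, -248.8, 231.6]
ee_rot: [-0.06, 3.14, -0.0]
force: [0.9, -0.7, 0.8]
finger_gap: 0.2
grip_force: 0.0
```

Emit:
carry_out([
  [0,[-0.5,1,0],[0,0,0]],
  [0,[-0.5,1,0],[0,0,0]],
  [0,[-0.5,1,0],[0,0,0]],
  [0,[-0.5,1,0],[0,0,0]],
  [0,[-0.5,1,0],[0,0,0]],
  [0,[-0.5,1,0],[0,0,0]],
  [0,[-0.5,1,0],[0,0,0]],
  [0,[0,0.7,0],[0,0,0]],
])

```text
clock: 3.45
tool_pos: [461.8, -52.4, 231.5]
ee_rot: [-0.063, 3.139, -0.0]
force: [0.2, 0.0, -0.3]
finger_gap: 0.4
grip_force: 0.0
```

```bash
python3 - <<'E'
from h import *
st([-40,155.5,143])
print([(totray(d["point"]).round(1),d["point"][2],d["score"]) for n in("top","side") if robot.read_camera(n) for d in robot.spot_point(n,"gate_knob")])
E
```

```text
t 3.45 tray [-73.7  81.2] z 231.5 F [ 0.2  0.  -0.3] turn/0.12 [-0.    0.01  0.01]
tool units [-1.34  2.97  3.54]
[(array([  3.5, 154.1]), 155.7, 0.44), (array([   3.9, -105.6]), 102.9, 0.38), (array([  6. , 157.2]), 155.4, 0.84)]
```

Emit:
carry_out([
  [0,[-0.4,0.9,0],[0,0,0]],
  [0,[-0.4,0.9,0],[0,0,0]],
  [0,[-0.4,0.9,0],[0,0,0]],
  [0,[0,0.2,0.9],[0,0,0]],
  [0,[0,0,0.9],[0,0,0]],
  [0,[0,0,0.9],[0,0,0]],
  [0,[0,0,0.6],[0,0,0]],
  [0,[0,0,0],[0,0,0]],
])

```text
clock: 4.32
tool_pos: [484.7, 17.5, 145.7]
ee_rot: [0.057, -3.134, 0.003]
force: [-0.9, 0.0, -0.1]
finger_gap: 0.1
grip_force: 0.0
```

```bash
python3 - <<'E'
from h import *
st([103,155.5,143])
E
```

```text
t 4.32 tray [-48.1 150.2] z 145.7 F [-0.9  0.  -0.1] turn/0.12 [-0.01 -0.06 -0.02]
tool units [-6.04  0.23  0.06]
```

Emit:
carry_out([
  [0,[-0.6,0.2,0],[0,0,0]],
  [0,[-0.6,0,0],[0,0,0]],
  [0,[-0.6,0,0],[0,0,0]],
  [0,[-0.6,0,0],[0,0,0]],
  [0,[-0.6,0,0],[0,0,0]],
  [0,[-0.6,0,0],[0,0,0]],
  [0,[-0.6,0,0],[0,0,0]],
  [0,[-0.6,0,0],[0,0,0]],
])

```text
clock: 4.98
tool_pos: [606.6, 27.4, 149.8]
ee_rot: [0.058, -3.139, 0.001]
force: [-2.4, -0.5, 0.3]
finger_gap: 0.1
grip_force: 1.5
```

Emit:
carry_out([
  [0,[-0.4,0,0],[0,0,0]],
  [0,[-0.4,0,0],[0,0,0]],
  [0,[-0.4,0,0],[0,0,0]],
  [0,[0,0,0],[0,0,0]],
])

```text
clock: 5.32
tool_pos: [638.5, 28.8, 149.7]
ee_rot: [-0.058, 3.139, -0.0]
force: [-0.1, -0.4, 1.0]
finger_gap: 0.1
grip_force: 0.0
```

```bash
python3 - <<'E'
from h import *
st([103,155.5,143])
print([(totray(d["point"]).round(1),d["point"][2],d["score"]) for n in("top","side") if robot.read_camera(n) for d in robot.spot_point(n,"gate_knob")])
E
```

```text
t 5.32 tray [106.  155.5] z 149.7 F [-0.1 -0.4  1. ] turn/0.12 [-0.    0.01 -0.02]
tool units [0.12 0.   0.27]
[(array([102.3, -46.6]), 95.3, 0.53), (array([128.3, 155. ]), 151.8, 0.8), (array([  5.6, 291.4]), -0.4, 0.55)]
```

Emit:
carry_out([
  [0,[0.3,0,0.0],[0,0,0]],
  [0,[0.2,0,-1],[0,0,0]],
  [0,[0.4,-0.2,-1],[0,0,0]],
  [0,[0.95,-0.4,-0.2],[0,0,0]],
  [0,[0.95,-0.45,0],[0,0,0]],
  [0,[0.95,-0.45,0],[0,0,0]],
  [0,[0.95,-0.5,0],[0,0,0]],
  [0,[0.95,-0.5,0],[0,0,0]],
])

```text
clock: 6.18
tool_pos: [495.9, -38.5, 204.1]
ee_rot: [-0.061, 3.141, 0.0]
force: [-0.2, 0.0, -0.6]
finger_gap: -0.1
grip_force: 0.0
```

Emit:
carry_out([
  [0,[0.8,-0.45,0],[0,0,0]],
  [0,[0.8,-0.45,0],[0,0,0]],
  [0,[0.7,-0.3,0],[0,0,0]],
  [0,[0,0,0],[0,0,0]],
])

```text
clock: 6.52
tool_pos: [437.6, -71.3, 204.1]
ee_rot: [0.058, -3.14, -0.001]
force: [-0.0, 0.2, -1.0]
finger_gap: 0.0
grip_force: 0.0
```

```bash
python3 - <<'E'
from h import *
st([-91.6,59.8,140])
for n in("top","side"):
    robot.read_camera(n)
    for t in ("lid_small","gate_knob"): print(t,[(totray(d["point"]).round(1),d["point"][2].round(),round(d["score"],2)) for d in robot.spot_point(n,t)])
E
```

```text
t 6.52 tray [-98.6  63.3] z 204.1 F [-0.   0.2 -1. ] turn/0.12 [ 0.01 -0.01 -0.02]
tool units [-0.28 -0.14  2.56]
lid_small []Traceback (most recent call last):
  File "<stdin>", line 5, in <module>
AttributeError: 'float' object has no attribute 'round'
```

Emit:
carry_out([
  [0,[-0.28,-0.14,0.8],[0,0,0]],
  [0,[0,0,0.9],[0,0,0]],
  [0,[0,0,0.7],[0,0,0]],
  [0,[0,0,0],[0,0,0]],
])

```text
clock: 7.0
tool_pos: [447.0, -73.1, 140.5]
ee_rot: [0.06, -3.133, 0.001]
force: [-0.7, -0.4, -0.4]
finger_gap: 0.1
grip_force: 0.0
```

```bash
python3 - <<'E'
from h import *
st([-91.6,59.8,109])
c=robot.read_camera("side")
print([(totray(d["point"]).round(1),round(d["score"],2)) for d in robot.spot_point("side","lid_small")])
cv2.imwrite("pics/s2.png",cv2.resize(c["pixels"][140:320,240:460],None,fx=3,fy=3,interpolation=2))
E
```

```text
t 7.0 tray [-89.3  61.1] z 140.5 F [-0.7 -0.4 -0.4] turn/0.12 [-0.   -0.06 -0.01]
tool units [ 0.08 -0.05  1.26]
[(array([-89.4,  62. ]), 0.88)]
```

View pics/s2.png

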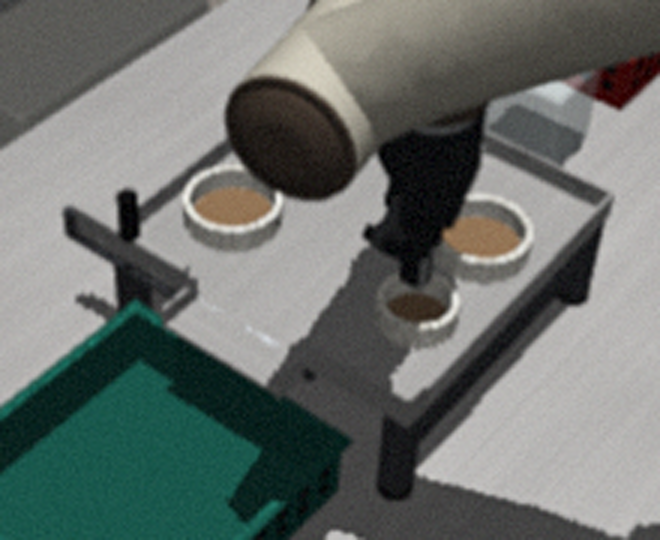

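The gate stands open with its plate to the left at crop (130,250). The fingertips at (412,265) are right over the small lid at (418,305). I'll descend into it.

Emit:
carry_out([
  [0,[0,0,0.6],[0,0,0]],
  [0,[0,0,0.5],[0,0,0]],
  [0,[0,0,0.1],[0,0,0]],
  [0,[0,0,0],[0,0,0]],
])

```text
clock: 7.43
tool_pos: [449.5, -73.2, 114.3]
ee_rot: [-0.061, 3.141, -0.0]
force: [-0.8, -0.8, 0.2]
finger_gap: 0.4
grip_force: 0.0
```

```bash
python3 - <<'E'
from h import *
st([10,70,109])
E
```

```text
t 7.43 tray [-86.8  60.9] z 114.3 F [-0.8 -0.8  0.2] turn/0.12 [-0.  0. -0.]
tool units [-3.87  0.36  0.21]
```

Emit:
carry_out([
  [0,[-0.2,0,0.2],[0,0,0]],
  [0,[-0.4,0,0],[0,0,0]],
  [0,[-0.5,0,0],[0,0,0]],
  [0,[-0.5,0,0],[0,0,0]],
  [0,[-0.5,0,0],[0,0,0]],
  [0,[-0.5,0,0],[0,0,0]],
  [0,[-0.5,0.1,0],[0,0,0]],
  [0,[-0.5,0.2,0],[0,0,0]],
])

```text
clock: 8.1
tool_pos: [540.5, -62.6, 109.5]
ee_rot: [-0.06, 3.14, -0.0]
force: [-0.7, -0.2, 0.4]
finger_gap: 0.1
grip_force: 0.2
```

Emit:
carry_out([
  [0,[-0.2,0.4,0],[0,0,0]],
  [0,[0,0.5,0],[0,0,0]],
  [0,[0,0,0],[0,0,0]],
])

```text
clock: 8.35
tool_pos: [543.0, -37.8, 108.9]
ee_rot: [-0.063, 3.141, 0.001]
force: [0.1, 0.0, 1.1]
finger_gap: 0.0
grip_force: 0.0
```

```bash
python3 - <<'E'
from h import *
st([0,215,109])
for n in("top","side"):
    robot.read_camera(n)
    print([(totray(d["point"]).round(1),round(d["point"][2]),round(d["score"],2)) for d in robot.spot_point(n,"lid_small")])
E
```

```text
t 8.35 tray [ 8.  92.7] z 108.9 F [0.1 0.  1.1] turn/0.12 [0.   0.   0.01]
tool units [ 0.31  4.89 -0.  ]
[]
[(array([ 3.5, 85.8]), 103, 0.76)]
```

Dragging works. Next, out over the spout.

Emit:
carry_out([
  [0,[0.1,0.4,0],[0,0,0]],
  [0,[0.1,0.5,0],[0,0,0]],
  [0,[0.1,0.5,0],[0,0,0]],
  [0,[0,0.5,0],[0,0,0]],
  [0,[0,0.5,0],[0,0,0]],
  [0,[0,0.5,0],[0,0,0]],
  [0,[0,0.5,0],[0,0,0]],
  [0,[0,0.5,0],[0,0,0]],
])

```text
clock: 9.22
tool_pos: [531.4, 59.0, 108.8]
ee_rot: [-0.061, 3.141, 0.0]
force: [0.1, 0.2, 0.3]
finger_gap: -0.1
grip_force: 0.1
```

Emit:
carry_out([
  [0,[0,0.5,0],[0,0,0]],
  [0,[0,0.5,0],[0,0,0]],
  [0,[0,0.5,0],[0,0,0]],
  [0,[0,0,0],[0,0,0]],
  [0,[0,0,0],[0,0,0]],
  [0,[0,0,0],[0,0,0]],
])

```text
clock: 9.72
tool_pos: [529.9, 95.0, 108.7]
ee_rot: [0.06, -3.141, 0.0]
force: [0.5, -0.1, 0.7]
finger_gap: 0.1
grip_force: 0.0
```

```bash
python3 - <<'E'
from h import *
st([0,215,109])
for n in("top","side"):
    c=robot.read_camera(n)
    print([(totray(d["point"]).round(1),round(d["point"][2]),round(d["score"],2)) for d in robot.spot_point(n,"lid_small")])
cv2.imwrite("pics/s3.png",cv2.resize(c["pixels"][140:370,200:460],None,fx=2.5,fy=2.5,interpolation=2))
E
```

```text
t 9.72 tray [1.000e-01 2.258e+02] z 108.7 F [ 0.5 -0.1  0.7] turn/0.12 [-0. -0. -0.]
tool units [ 0.   -0.43 -0.01]
[(array([ -1.3, 177. ]), 35, 0.39)]
[]
```

View pics/s3.png

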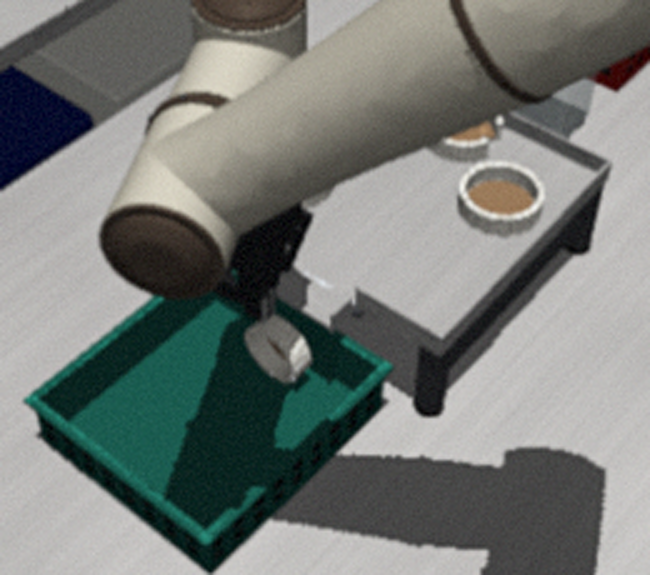

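The small lid, at crop (278,348), is standing on edge by the fingertips just inside the basket. It is either falling or resting against the fingers. I'll raise the tool slightly, move back over the chipped lid and look again.

Emit:
carry_out([
  [0,[0,0,-0.3],[0,0,0]],
  [0,[0,0,-0.6],[0,0,0]],
  [0,[0,0,-0.8],[0,0,0]],
  [0,[0,0,-0.8],[0,0,0]],
  [0,[0,0,-0.4],[0,0,0]],
  [0,[0,-0.9,0],[0,0,0]],
  [0,[0,-0.9,0],[0,0,0]],
  [0,[0,-0.9,0],[0,0,0]],
])

```text
clock: 10.58
tool_pos: [532.5, 26.8, 181.8]
ee_rot: [-0.061, 3.14, 0.001]
force: [0.3, -0.1, -0.3]
finger_gap: 0.1
grip_force: 0.0
```

```bash
python3 - <<'E'
from h import *
st([0,-106,180])
for n in("top","side"):
    c=robot.read_camera(n)
    for t in("lid_small","basket"): print(n,t,[(totray(d["point"]).round(1),round(d["point"][2]),round(d["score"],2)) for d in robot.spot_point(n,t)])
    if n=="top": a=c["pixels"][150:320,190:440]
cv2.imwrite("pics/s4.png",np.vstack([cv2.resize(a,(390,265)),cv2.resize(c["pixels"][200:370,200:450],(390,265))]))
E
```

```text
t 10.58 tray [  0.  157.6] z 181.8 F [ 0.3 -0.1 -0.3] turn/0.12 [0.   0.01 0.  ]
tool units [  0.   -10.55   0.07]
top lid_small [(array([  0.5, 185.5]), 36, 0.41)]
top basket [(array([  4.7, 291.8]), -1, 0.88)]
side lid_small [(array([  1.4, 187.4]), 35, 0.79)]
side basket [(array([  9.7, 289.7]), -2, 0.57)]
```

View pics/s4.png

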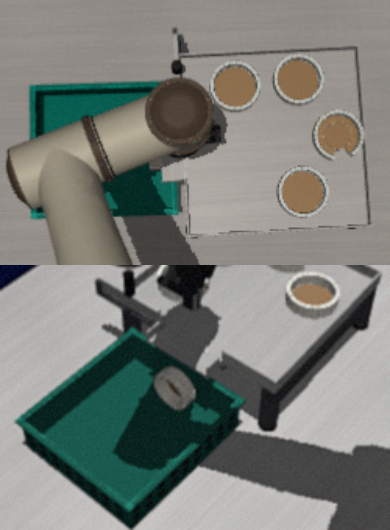

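The small lid is in the basket, leaning on edge against the near wall: basket y ≈ -105, z ≈ 36, which is within limits. Next is the chipped lid.

Emit:
carry_out([
  [0,[0,-0.9,0],[0,0,0]],
  [0,[0,-0.95,0],[0,0,0]],
  [0,[0,-0.95,0],[0,0,0]],
  [0,[0,-0.95,0],[0,0,0]],
  [0,[0,-0.95,0],[0,0,0]],
  [0,[0,-0.95,0],[0,0,0]],
  [0,[0,-0.95,0],[0,0,0]],
  [0,[0,-0.95,0],[0,0,0]],
])

```text
clock: 11.55
tool_pos: [540.1, -161.4, 181.3]
ee_rot: [0.063, -3.141, -0.0]
force: [0.1, -0.0, 0.4]
finger_gap: 0.1
grip_force: 0.0
```

Emit:
carry_out([
  [0,[0,-0.9,0],[0,0,0]],
  [0,[0,-0.9,0],[0,0,0]],
  [0,[0,-0.4,0.5],[0,0,0]],
  [0,[0,0,0.7],[0,0,0]],
  [0,[0,0,0.6],[0,0,0]],
  [0,[0,0,0],[0,0,0]],
])

```text
clock: 12.05
tool_pos: [539.6, -214.9, 132.1]
ee_rot: [0.059, -3.133, -0.004]
force: [-0.4, -0.2, -0.4]
finger_gap: 0.1
grip_force: 0.0
```

```bash
python3 - <<'E'
from h import *
st([2.8,-104,109])
for n in("side","top"):
    robot.read_camera(n)
    for t in("lid_chipped","lid_small"): print(t,[(totray(d["point"]).round(1),round(d["point"][2]),round(d["score"],2)) for d in robot.spot_point(n,t)])
E
```

```text
t 12.05 tray [ -2.3 -84.2] z 132.1 F [-0.4 -0.2 -0.4] turn/0.12 [ 0.02 -0.06 -0.01]
tool units [-0.21 -0.79  0.92]
lid_chipped [(array([   3.4, -104.8]), 102, 0.64)]
lid_small [(array([  4.7, 189.7]), 38, 0.86), (array([ 10.2, 290.3]), -3, 0.69)]
lid_chipped [(array([   1.8, -105.5]), 105, 0.55)]
lid_small [(array([1.000e-01, 1.848e+02]), 37, 0.53)]
```

Emit:
carry_out([
  [0,[-0.2,-0.7,0],[0,0,0]],
  [0,[0,-0.1,0.3],[0,0,0]],
  [0,[0,0,0.5],[0,0,0]],
  [0,[0,0,0.2],[0,0,0]],
  [0,[0,0,0],[0,0,0]],
])

```text
clock: 12.77
tool_pos: [546.6, -235.5, 109.9]
ee_rot: [0.06, -3.138, -0.001]
force: [-0.9, -0.2, 0.4]
finger_gap: 0.1
grip_force: 0.0
```

```bash
python3 - <<'E'
from h import *
st([2,-40,109])
E
```

```text
t 12.77 tray [   3.9 -105. ] z 109.9 F [-0.9 -0.2  0.4] turn/0.12 [ 0.01 -0.02 -0.01]
tool units [0.08 2.6  0.04]
```

Emit:
carry_out([
  [0,[0.04,0.4,0],[0,0,0]],
  [0,[0.04,0.4,0],[0,0,0]],
  [0,[0,0.4,0],[0,0,0]],
  [0,[0,0.4,0],[0,0,0]],
  [0,[0,0.4,0],[0,0,0]],
  [0,[0,0.4,0],[0,0,0]],
  [0,[0,0.4,0],[0,0,0]],
  [0,[0,0.4,0],[0,0,0]],
])

```text
clock: 13.43
tool_pos: [542.7, -154.9, 111.6]
ee_rot: [-0.061, 3.141, -0.0]
force: [-0.4, 0.5, 0.5]
finger_gap: 0.0
grip_force: 0.3
```

```bash
python3 - <<'E'
from h import *
st([0,222,109])
for n in("side","top"):
    robot.read_camera(n)
    for t in("lid_chipped","lid_a"): print(t,[(totray(d["point"]).round(1),round(d["point"][2]),round(d["score"],2)) for d in robot.spot_point(n,t)])
E
```

```text
t 13.43 tray [  3.2 -24.3] z 111.6 F [-0.4  0.5  0.5] turn/0.12 [-0.  0. -0.]
tool units [0.13 9.85 0.1 ]
lid_chipped [(array([  3.6, -43.7]), 101, 0.72)]
lid_a [(array([-90.9, -39.9]), 98, 0.7), (array([103.1, -50.1]), 101, 0.63), (array([94.7, 58.1]), 102, 0.59)]
lid_chipped [(array([  2.2, -43.8]), 103, 0.57)]
lid_a [(array([90.7, 55.5]), 100, 0.87), (array([-87.8, -41.5]), 99, 0.71)]
```

Emit:
carry_out([
  [0,[0.05,0.5,0.05],[0,0,0]],
  [0,[0.05,0.5,0.05],[0,0,0]],
  [0,[0.05,0.5,0],[0,0,0]],
  [0,[0,0.5,0],[0,0,0]],
  [0,[0,0.5,0],[0,0,0]],
  [0,[0,0.5,0],[0,0,0]],
  [0,[0,0.5,0],[0,0,0]],
  [0,[0,0.5,0],[0,0,0]],
])

```text
clock: 14.4
tool_pos: [535.0, -54.8, 108.9]
ee_rot: [-0.061, 3.141, 0.0]
force: [0.4, 0.6, -0.2]
finger_gap: 0.2
grip_force: 0.1
```

Emit:
carry_out([
  [0,[0,0.5,0],[0,0,0]],
  [0,[0,0.5,0],[0,0,0]],
  [0,[0,0.5,0],[0,0,0]],
  [0,[0,0.5,0],[0,0,0]],
  [0,[0,0.5,0],[0,0,0]],
  [0,[0,0.5,0],[0,0,0]],
])

```text
clock: 14.9
tool_pos: [532.1, 19.9, 108.8]
ee_rot: [-0.06, 3.141, -0.0]
force: [-0.3, -0.3, -0.3]
finger_gap: -0.3
grip_force: 0.2
```

```bash
python3 - <<'E'
from h import *
st([0,222,109])
for n in("side","top"):
    robot.read_camera(n)
    for t in("lid_chipped","lid_a"): print(t,[(totray(d["point"]).round(1),round(d["point"][2]),round(d["score"],2)) for d in robot.spot_point(n,t)])
E
```

```text
t 14.9 tray [ -0.6 150.7] z 108.8 F [-0.3 -0.3 -0.3] turn/0.12 [-0.    0.   -0.01]
tool units [-0.02  2.85 -0.01]
lid_chipped [(array([ -2.4, 130.4]), 102, 0.56)]
lid_a [(array([-90.6, -39.2]), 100, 0.65), (array([102.8, -49.3]), 97, 0.62), (array([93.6, 59.9]), 100, 0.39)]
lid_chipped [(array([ -1.9, 134.8]), 103, 0.66)]
lid_a [(array([-87.9, -42.6]), 102, 0.84), (array([103.4, -49.2]), 97, 0.68), (array([96. , 59.3]), 97, 0.65)]
```

Emit:
carry_out([
  [0,[0,0.6,0],[0,0,0]],
  [0,[0,0.8,0],[0,0,0]],
  [0,[0,0.9,0],[0,0,0]],
  [0,[0,0.9,0],[0,0,0]],
  [0,[0,0.7,0],[0,0,0]],
  [0,[0,0.3,0],[0,0,0]],
  [0,[0,0,0],[0,0,0]],
  [0,[0,0,0],[0,0,0]],
])

```text
clock: 15.87
tool_pos: [528.0, 123.1, 108.7]
ee_rot: [0.06, -3.14, 0.0]
force: [-0.3, -0.8, 0.7]
finger_gap: 0.1
grip_force: 0.0
```

```bash
python3 - <<'E'
from h import *
st([150,155.5,200])
for n in("top","side"):
    c=robot.read_camera(n)
    for t in("lid_chipped","lid_small","basket"): print(t,[(totray(d["point"]).round(1),round(d["point"][2]),round(d["score"],2)) for d in robot.spot_point(n,t)])
cv2.imwrite("pics/s5.png",cv2.resize(c["pixels"][140:370,200:460],None,fx=2.5,fy=2.5,interpolation=2))
E
```

```text
t 15.87 tray [ -0.7 254. ] z 108.7 F [-0.3 -0.8  0.7] turn/0.12 [-0.   -0.   -0.01]
tool units [-6.03 -3.94 -3.66]
lid_chipped [(array([ 11.4, 304.7]), 34, 0.36), (array([-87.6, -42.1]), 100, 0.34)]
lid_small [(array([ -0.3, 182.8]), 36, 0.61)]
basket [(array([  5.6, 292.6]), -2, 0.86)]
lid_chipped [(array([  5.5, 312.9]), 31, 0.85)]
lid_small [(array([  2.2, 190.3]), 37, 0.55)]
basket [(array([  8.6, 289.8]), 0, 0.84)]
```

View pics/s5.png

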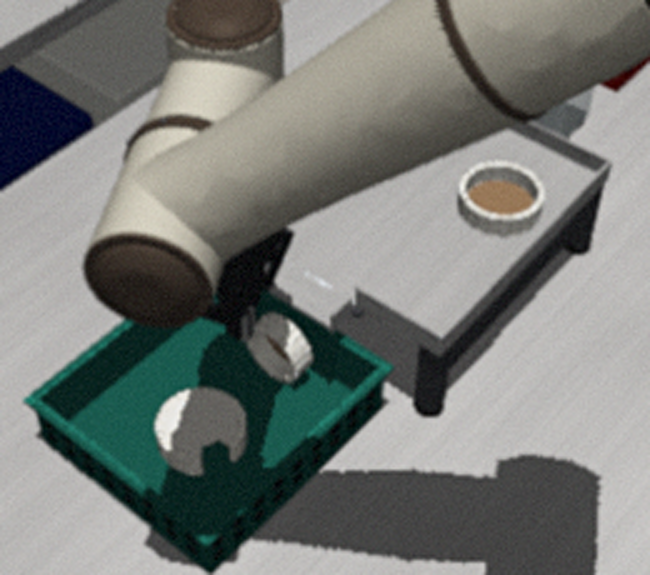

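Both lids are in the basket: the chipped one upside down at crop (200,430) and the small one on edge at (280,348). I'll lift, go round to the far side of the knob and shut the gate.

Emit:
carry_out([
  [0,[0,0,-0.9],[0,0,0]],
  [0,[0,0,-0.9],[0,0,0]],
  [0,[0,0,-0.9],[0,0,0]],
  [0,[0,0,-0.9],[0,0,0]],
  [0,[-0.9,-0.5,-0.3],[0,0,0]],
  [0,[-0.9,-0.5,0],[0,0,0]],
  [0,[-0.9,-0.5,0],[0,0,0]],
  [0,[-0.9,-0.5,0],[0,0,0]],
])

```text
clock: 16.93
tool_pos: [620.9, 76.5, 206.8]
ee_rot: [-0.061, 3.14, 0.001]
force: [0.4, -0.5, 0.4]
finger_gap: -0.3
grip_force: 0.0
```

Emit:
carry_out([
  [0,[-0.9,-0.6,0],[0,0,0]],
  [0,[-0.9,-0.6,0],[0,0,0]],
  [0,[-0.9,-0.6,0],[0,0,0]],
  [0,[-0.2,0,0],[0,0,0]],
  [0,[0,0,0],[0,0,0]],
])

```text
clock: 17.35
tool_pos: [695.0, 33.9, 204.9]
ee_rot: [0.057, -3.14, 0.0]
force: [0.8, -0.0, 0.2]
finger_gap: 0.2
grip_force: 0.0
```

```bash
python3 - <<'E'
from h import *
st([162,155.5,148])
robot.read_camera("side")
print([(totray(d["point"]).round(1),round(d["point"][2]),round(d["score"],2)) for d in robot.spot_point("side","gate_knob")])
E
```

```text
t 17.35 tray [162.7 158.3] z 204.9 F [ 0.8 -0.   0.2] turn/0.12 [-0.   -0.01 -0.02]
tool units [ 0.03 -0.11  2.28]
[(array([125.9, 158.9]), 153, 0.96)]
```

Emit:
carry_out([
  [0,[0,-0.1,0.8],[0,0,0]],
  [0,[0,0,0.8],[0,0,0]],
  [0,[0,0,0.7],[0,0,0]],
  [0,[0,0,0],[0,0,0]],
  [0,[0.4,0,0],[0,0,0]],
  [0,[0.5,0,0],[0,0,0]],
  [0,[0.6,0,0],[0,0,0]],
  [0,[0.6,0,0],[0,0,0]],
])

```text
clock: 18.12
tool_pos: [642.4, 31.5, 150.4]
ee_rot: [-0.062, 3.136, 0.001]
force: [3.6, 0.6, -1.4]
finger_gap: 0.1
grip_force: 1.5
```

Emit:
carry_out([
  [0,[0.6,0,0],[0,0,0]],
  [0,[0.6,0,0],[0,0,0]],
  [0,[0.6,0,0],[0,0,0]],
  [0,[0.6,0,0],[0,0,0]],
  [0,[0.5,0,0],[0,0,0]],
  [0,[0,0,0],[0,0,0]],
])

```text
clock: 18.62
tool_pos: [567.6, 28.2, 150.8]
ee_rot: [-0.063, 3.14, 0.001]
force: [-0.6, -0.4, -0.5]
finger_gap: -0.2
grip_force: 0.0
```

```bash
python3 - <<'E'
from h import *
st([20,155.5,148])
for n in("top","side"):
    robot.read_camera(n)
    print([(totray(d["point"]).round(1),round(d["point"][2]),round(d["score"],2)) for d in robot.spot_point(n,"gate_knob")])
E
```

```text
t 18.62 tray [ 35.2 157.7] z 150.8 F [-0.6 -0.4 -0.5] turn/0.12 [0.01 0.01 0.01]
tool units [ 0.61 -0.09  0.11]
[(array([ 14.4, 155. ]), 155, 0.41)]
[(array([ 16.7, 158.4]), 152, 0.96)]
```

Emit:
carry_out([
  [0,[0.3,0,0],[0,0,0]],
  [0,[0.3,0,0],[0,0,0]],
  [0,[0.05,0,0],[0,0,0]],
  [0,[0,0,0],[0,0,0]],
])

```text
clock: 19.15
tool_pos: [554.8, 27.4, 149.4]
ee_rot: [-0.061, 3.136, 0.002]
force: [5.5, 0.3, -1.8]
finger_gap: -0.0
grip_force: 2.6
```

```bash
python3 - <<'E'
from h import *
st([19,155.5,148])
for n in("top","side"):
    robot.read_camera(n)
    print([(totray(d["point"]).round(1),round(d["point"][2]),round(d["score"],2)) for d in robot.spot_point(n,"gate_knob")])
E
```

```text
t 19.15 tray [ 22.4 157.4] z 149.4 F [ 5.5  0.3 -1.8] turn/0.12 [ 0.01  0.05 -0.  ]
tool units [ 0.14 -0.07  0.05]
[(array([  2. , 155.2]), 156, 0.49)]
[(array([  2.9, 158.8]), 154, 0.72), (array([  3.5, 189. ]), 37, 0.18)]
```

Emit:
carry_out([
  [0,[0.15,0,0],[0,0,0]],
  [0,[0.05,0,0],[0,0,0]],
  [0,[0,0,0],[0,0,0]],
])

```text
clock: 19.6
tool_pos: [554.7, 27.7, 149.8]
ee_rot: [-0.063, 3.125, 0.003]
force: [16.7, -2.1, -9.0]
finger_gap: 0.1
grip_force: 8.4
```

```bash
python3 - <<'E'
from h import *
st([19,155.5,148])
E
```

```text
t 19.6 tray [ 22.2 157.7] z 149.8 F [16.7 -2.1 -9. ] turn/0.12 [0.02 0.13 0.01]
tool units [ 0.13 -0.09  0.07]
```

The gate is against its shut stop: the force rose and the tool did not move. I'll back off, rise and check.

Emit:
carry_out([
  [0,[-0.4,0,0],[0,0,0]],
  [0,[-0.4,0,0],[0,0,0]],
  [0,[0,0,-0.8],[0,0,0]],
  [0,[0,0,-0.9],[0,0,0]],
  [0,[0,0,-0.9],[0,0,0]],
  [0,[0,-0.9,-0.9],[0,0,0]],
  [0,[0,-0.9,0],[0,0,0]],
  [0,[0,-0.9,0],[0,0,0]],
])

```text
clock: 20.27
tool_pos: [570.7, -40.3, 237.8]
ee_rot: [-0.062, 3.14, 0.001]
force: [0.3, -0.5, 0.3]
finger_gap: -0.1
grip_force: 0.0
```

Emit:
carry_out([
  [0,[0,-0.9,0],[0,0,0]],
  [0,[0,-0.9,0],[0,0,0]],
  [0,[0,-0.9,0],[0,0,0]],
  [0,[0,-0.9,0],[0,0,0]],
  [0,[0,-0.9,0],[0,0,0]],
  [0,[0,-0.9,0],[0,0,0]],
  [0,[0,0,0],[0,0,0]],
  [0,[0,0,0],[0,0,0]],
])

```text
clock: 20.93
tool_pos: [575.0, -175.7, 235.4]
ee_rot: [0.056, -3.138, -0.001]
force: [-0.6, 0.0, -0.4]
finger_gap: -0.2
grip_force: 0.0
```

```bash
python3 - <<'E'
from h import *
st()
for n in("top","side"):
    c=robot.read_camera(n)
    for t in("gate_knob","lid_chipped","lid_small","lid_a","basket"): print(t,[(totray(d["point"]).round(1),round(d["point"][2]),round(d["score"],2)) for d in robot.spot_point(n,t)])
    if n=="top": a=c["pixels"][150:320,190:440]
cv2.imwrite("pics/s6.png",np.vstack([cv2.resize(a,(440,300)),cv2.resize(c["pixels"][200:370,200:450],(440,300))]))
E
```

```text
t 20.93 tray [ 34.6 -46.4] z 235.4 F [-0.6  0.  -0.4] turn/0.12 [ 0.01 -0.02 -0.03]
gate_knob [(array([  4.4, 154.6]), 156, 0.65)]
lid_chipped [(array([  4.6, 314.1]), 28, 0.76)]
lid_small [(array([  0.5, 185. ]), 34, 0.54)]
lid_a [(array([-87.5, -43.1]), 101, 0.64)]
basket [(array([  8.3, 291.4]), 0, 0.76), (array([-1.8,  2.2]), -1, 0.16)]
gate_knob [(array([  3.4, 156.3]), 153, 0.76)]
lid_chipped [(array([  6.2, 311.2]), 26, 0.71)]
lid_small [(array([  3.5, 189.2]), 36, 0.91)]
lid_a [(array([-90. , -39.8]), 98, 0.78), (array([ 99.9, -52.9]), 101, 0.7), (array([92.8, 62.1]), 102, 0.6)]
basket [(array([ 10.6, 289.3]), -3, 0.79)]
```

View pics/s6.png

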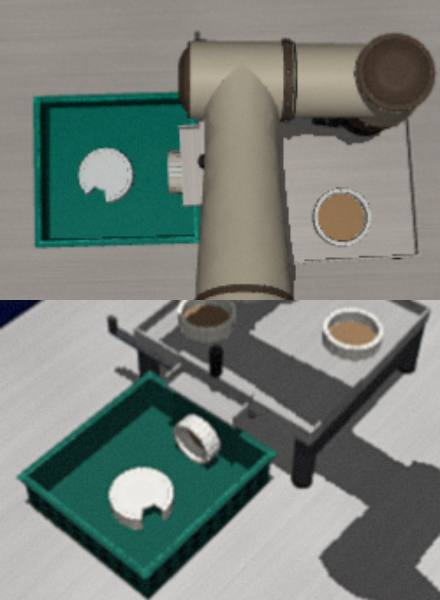

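The picture shows the gate shut with its knob at (215,360). The chipped lid (140,495) and the small lid (197,438) are in the basket, and the sound lids are on the tray. I'll hand the job in.

```bash
python3 -c "
from rig import robot
print(robot.finish_job())"
```

```text
the job is handed in; nothing more can be done
None
```

The job is handed in, with no verdict returned: the chipped and the undersized lid are in the basket (the small one on edge against its near wall), the three sound lids are on the tray, and the gate is shut against its stop.

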